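# Make up the condiment set on its carrying tray

## Robot

A 7-joint arm with a two-finger parallel gripper is mounted at the origin on the work surface. World frame = base frame: x ahead of the robot, y to its left, z up, the work surface at z = 0. Lengths are in m, angles in rad, forces in N, time in s.
With the tool pointing down it reaches from about 0.35 to 0.9 m from the base axis. Payload 19.9 kg.
Tool frame: the origin (TCP) lies midway between the tips of the shut fingers; the grasp point (between the pads) lies 19 mm behind it; z points along the fingers, y is the line along which they close (so a half turn about z gives the same grasp; the last joint's range is limited). The gripper opens to 94 mm and grips with 3 to 60 N. Pads are 16 mm wide; open, the fingers measure 119 mm over their backs; the gripper's body (75 mm by 177 mm) begins 78 mm behind the grasp point.
Start: joints at [1.087, 0.417, -0.01, 1.614, 0.005, 1.111, -0.053], TCP at [0.268, -0.565, 0.205] pointing down, gripper open.
Joint ranges: [-2.81, 2.81], [-0.39, 2.02], [-1.27, 1.25], [0.06, 2.57], [-1.19, 4.33], [0.19, 2], [-2.82, 2.82]. Speed limits (rad/s): [1.89, 1.89, 2.39, 2.39, 3.01, 3.01, 3.01].

## Interface

Orientations are given as a unit quaternion [w, x, y, z].
In Python, from bench import telemetry, eyes, r, spotter gives the robot as it stands.
- The arm moves only by the shell command python3 -m pendant 'ROWS' [FORCE]. ROWS is a JSON object of lists of equal length, an entry for each row: "fingers": the closure, from -1 (fully open) to 1 (shut); "delta_pos": the shift along the tool's x, y, z in units of 0.2 m (1.0 is 0.2 m), a list of three; "rot": the turn, a rotation vector about the tool's x, y, z in units of 45 degrees (1.0 is 45 degrees), a list of three. A call has 1 to 10 rows; each row is the pose to reach, as a shift and turn from the pose commanded when the call began, along the tool's axes at that moment; what a row does not reach only later rows make up. A row lasts 1/12 s, in which the tool goes at most 41.7 mm and 7.16 degrees, less where a joint would pass 70% of its speed; a pose out of reach is approached as far as the arm can. A call with a number of a shift or a turn outside -1 to 1 is refused whole. A call with a gripper value outside its range is refused whole. The fingers move at their own pace and stop on an object; FORCE is the grip in N (left out, the last holds). Time passes only in rows, so rows that repeat a pose let the fingers close. It gives the time, the measured TCP pose, the force, the opening and the grip force at its end, in the units of the state.
- telemetry.get_obs(): the state, without advancing time (a new reading comes with each control period).
- eyes.grab_frame(name): name is "scene" or "top"; returns the picture (400x640x3 uint8, blue, green, red); there is no depth.
- eyes.camera_model(name): a dict with "fov_y" (degrees; the focal length in pixels is half the picture's height over the tangent of half this angle, whatever the lens; pixels are square), "cx", "cy" (the principal point, pixels), "extrinsics" (4x4, takes a point from world to camera coordinates). Camera axes: x right, y down, z forward; pixel columns grow to the right and rows downward; lengths in m; the calibration is good to about 2 mm. A picture is of the moment at which its call begins. camera_model takes no time and is no camera call.
- r.finish_job(): hands the job in; it is judged then, once.
Trained networks look in the newest picture that a camera, given by its name, has taken for a name from the list of things; names that differ only in an ending like _2 or _b are one class to them, and where a whole thing is asked for, a point or a joint stands for the part that bears it (a point fixed in the world has none). Each returns a list of dicts, best first, with "confidence" (0 to 1); they miss things now and then, are a little off and sometimes report something else, mostly with a low value. They report only what shows in the picture. A call takes as long as a camera call. They do not tell look-alikes from the thing itself.
- spotter.boxes_of(target, camera): "point" ([row, column] in pixels, amid what is visible of it).
- spotter.cut_out(target, camera): "mask" (400x640 bool, what is visible of it) and "point" ([row, column] in pixels, amid what is visible of it).
- spotter.landmark_of(target, camera): "point" ([row, column] in pixels: a listed point, or the origin of a listed thing).
The state is a dict: "time_s": time; "joints": joint angles; "qvel": joint speeds; "joint_efforts": joint torques, N m; "ee_pos": TCP position; "ee_rot": TCP orientation; "wrist_force": force on the tool from outside, world axes, zero at the start; "moment": the same for the moment, N m; "opening": finger opening in m; "finger_force": force on a finger pad.
Only numpy, scipy, OpenCV 4.12 (cv2) and the standard library are available. Lean on these libraries where they do the work, as an engineer would, in place of code of your own. Each camera call takes 0.05 s, during which the arm holds its last target. There are 200 camera calls.

## Task

Make up the pottery condiment set on the wooden carrying tray: stand the pepper shaker, the corked oil cruet and the jar upright inside the tray's three wooden rings, smallest foot in the smallest ring, middle in the middle, largest in the largest, and seat the jar's own small lid fully home in its mouth. The open bud vase and the big lid belong to other orders: leave them standing where they are.

Things in the scene. Friction and masses are not known exactly. Their poses are not given: they have to be found in the camera images.
- tray: Fixed wooden carrying tray, 330 (x) by 124 (y) mm. Origin: centre of its underside, z up. Floor at 10 mm height; side rails 24 mm high (inner faces at y = +-54 mm); slotted end boards at x = +-161 mm, 51 mm high. At the left (+y) of the table, its x axis within 0.2 rad of world x. Three rings are fixed on its centre line at x = -95, 0 and 95 mm, in any order.
- ring_small: The smallest of three pale wooden rings fixed on the tray: 48 mm inside, 60 mm outside diameter, 10 mm high. Origin: its centre at the level of the tray's floor on which the pot stands, z up. It takes the pepper shaker.
- ring_middle: The middle wooden ring: 60 mm inside, 72 mm outside diameter, 10 mm high. Origin: its centre at the level of the tray's floor, z up. It takes the oil cruet.
- ring_large: The largest wooden ring: 76 mm inside, 88 mm outside diameter, 10 mm high. Origin: its centre at the level of the tray's floor, z up. It takes the jar.
- shaker: Slim closed terracotta pepper shaker with five small holes in its domed top, 80 mm high, foot 32 mm in diameter, waist 29 mm at 26 to 34 mm high, straight upper part 34 mm in diameter from 46 to 70 mm high (grip there). About 0.09 kg. Origin: centre of its underside, z up. Stands upright on the table at the start.
- cruet: Slender terracotta oil bottle, corked, 120 mm high over the cork; foot 44 mm, belly 52 mm in diameter, shoulder sloping in from 48 to 72 mm high, straight neck 22 mm in diameter from 80 to 102 mm high (grip there), lip 28 mm in diameter at 106 to 110 mm, cork 18 mm wide. About 0.17 kg. Origin: centre of its underside, z up. Upright on the table at the start.
- jar: Straight-sided open terracotta jar, 60 mm outside diameter, 65 mm high, mouth 48 mm wide, wall 6 mm, rigid. About 0.18 kg. Origin: centre of its underside, z up. Stands upright and empty on the table at the start.
- lid: The jar's own terracotta lid, the smaller of two: flange 60 mm in diameter, 15 mm high; spigot below, 6 mm deep, tapering from 40 to 32 mm, drops into the jar; round knob 18 mm in diameter at 28 to 34 mm, top at 37 mm. About 0.05 kg. Origin: centre of the spigot's underside, z up; seated, it lies 59 mm above the jar's origin. Starts on the table, knob up.
- big_lid: Look-alike, not part of the set: the same lid but with a flange 86 mm in diameter, 37 mm high with the same knob. Origin: centre of its underside, z up. To be left.
- vase: Look-alike, not part of the set: squat terracotta bud vase with an open flared mouth (dark inside, no cork), 106 mm high, belly 70 mm, foot 50 mm in diameter. Origin: centre of its underside, z up. To be left.
Things that resemble listed ones, but are neither listed nor needed, are in the scene too. Leave any green or purple look-alike of the jar alone.

How it is judged:
At the end, for the whole second after the job is handed in: Shaker in small, cruet in middle, jar in large ring: foot on the tray floor (4 mm), centred in its ring within 11 mm, upright; small lid seated in the jar (8 mm off centre at most, level); all at rest; vase and big lid upright, within 30 mm of their start (horizontal distance between shaker and ring_small below 0.011 m and z of shaker in the frame of ring_small between -0.004 and 0.004 m and angle between each of shaker, cruet, jar, lid's own z axis and vertical below 0.1 rad and linear speed of each of shaker, cruet, jar, lid below 0.02 m/s and horizontal distance between cruet and ring_middle below 0.011 m and z of cruet in the frame of ring_middle between -0.004 and 0.004 m and horizontal distance between jar and ring_large below 0.011 m and z of jar in the frame of ring_large between -0.004 and 0.004 m and horizontal distance between lid and jar below 0.008 m and z of lid in the frame of jar between 0.055 and 0.0625 m and distance of each of vase, big_lid from where it was at the start of the episode below 0.03 m and angle between each of vase, big_lid's own z axis and vertical below 0.15 rad); the robot touches nothing.
It fails at once if the bud vase is carried off or knocked over (distance of vase from where it was at the start of the episode above 0.04 m or angle between vase's own z axis and vertical above 0.5 rad).
It fails at once if the big lid is carried off or tipped (distance of big_lid from where it was at the start of the episode above 0.04 m or angle between big_lid's own z axis and vertical above 0.5 rad).
It also fails if it takes over 128 s, if anything falls off the work surface, if the arm or the gripper's body presses on something with over 40 N, if the wrist force passes 120 N, or if a joint passes its speed limit or range.

## Working session

There is one attempt and no reset: what is moved stays moved. The work goes in short steps, Python scripts to look and compute and a shell command to move; the robot and the scene stay as the last step left them, time stands still between calls to the robot, and variables do not carry over. Pictures are saved under pics/ and viewed, at most 14 in all, crops included, and the job is handed in when it is done.

```bash
ls; mkdir -p pics; python3 - <<'E'
from bench import telemetry, eyes, r, spotter
import cv2,numpy as np
print(telemetry.get_obs())
for n in("scene","top"):
    cv2.imwrite(f"pics/{n}0.png",eyes.grab_frame(n)); m=eyes.camera_model(n); print(n,m)
    for t in "tray ring_small ring_middle ring_large shaker cruet jar lid big_lid vase".split():
        print(t,[(np.round(d["point"]).tolist(),round(d["confidence"],2)) for d in spotter.landmark_of(t,n)][:4])
E
```

```text
pics
{'time_s': 0.0, 'joints': array([ 1.08646971,  0.41796993, -0.0103008 ,  1.61417095,  0.00469685,
        1.1106856 , -0.05297539]), 'qvel': array([-0.0003885 ,  0.00116537,  0.00071247, -0.0010374 ,  0.00154299,
        0.00069255, -0.00015884]), 'joint_efforts': array([-2.09882501e-04, -8.51261616e+01,  6.38938006e-01, -4.25989795e+01,
       -4.87785623e-02,  1.85186032e-02,  1.20643526e-04]), 'ee_pos': array([ 0.2676375 , -0.56438316,  0.20482917]), 'ee_rot': array([-5.78914879e-04,  9.75584639e-01,  2.19622962e-01, -1.75831709e-04]), 'wrist_force': array([ 0.33055382, -0.35422704,  0.23728504]), 'moment': array([0.04194752, 0.00720196, 0.03778572]), 'finger_force': 0.0, 'opening': 0.09416196022315992}
scene {'fov_y': 49.518933646900905, 'cx': 314.11082443932474, 'cy': 203.55121224405602, 'extrinsics': array([[-0.83127325,  0.55582146,  0.00687606,  0.48308101],
       [ 0.30625974,  0.46828781, -0.82880124, -0.14212487],
       [-0.46388549, -0.68685444, -0.55950087,  1.247411  ],
       [ 0.        ,  0.        ,  0.        ,  1.        ]])}
tray [([284.0, 434.0], 0.56)]
r
[... 496 characters left out ...]
317.80535308321555, 'cy': 187.20629728195976, 'extrinsics': array([[ 0.02956015, -0.9989429 ,  0.03520349, -0.04252543],
       [-0.99652112, -0.03219744, -0.07686984,  0.58324217],
       [ 0.07792205, -0.03280874, -0.99641946,  1.03017556],
       [ 0.        ,  0.        ,  0.        ,  1.        ]])}
tray [([216.0, 185.0], 0.65)]
ring_small [([259.0, 184.0], 0.78)]
ring_middle [([177.0, 180.0], 0.68)]
ring_large [([218.0, 182.0], 0.57)]
shaker [([249.0, 359.0], 0.61)]
cruet [([250.0, 427.0], 0.57)]
jar [([123.0, 271.0], 0.82), ([152.0, 244.0], 0.81), ([177.0, 290.0], 0.66)]
lid [([168.0, 411.0], 0.64)]
big_lid [([179.0, 349.0], 0.59)]
vase [([253.0, 310.0], 0.69), ([176.0, 292.0], 0.22)]
```

View pics/top0.png

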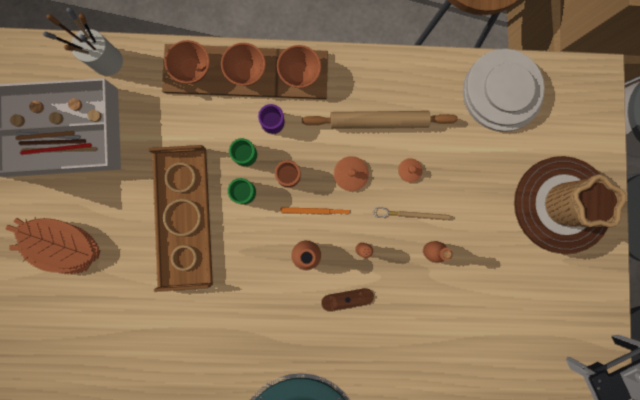

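View pics/scene0.png

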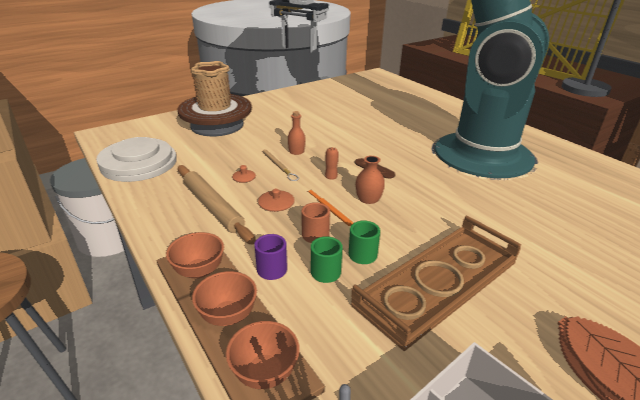

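Top view: the tray is at the left, with the large ring at (col 182, row 217), middle ring at (180, 178) and small ring at (183, 258).

Candidates (col, row):
- **Jar:** the terracotta pot at (288, 174). The green ones at (242, 152) and (242, 191) and the purple one at (271, 119) are decoys.
- **Lid:** the small one at (411, 170). The one at (351, 174) is clearly wider, so it is the big lid.
- **Cruet:** (435, 252), slim with a cork. (306, 255) has a dark open mouth, so it is the vase.
- **Shaker:** (364, 250).

Next I fit positions with silhouettes in both views and check one crop.

```bash
cat > h.py <<'E'
from bench import telemetry, eyes, r, spotter
import cv2,numpy as np
from scipy.optimize import minimize
from scipy.spatial.transform import Rotation as R
PROF=dict(shaker=[(16,0),(14.5,30),(17,46),(17,70),(8,80)],cruet=[(22,0),(26,25),(26,48),(11,75),(11,102),(14,106),(14,110),(9,110),(9,120)],
 jar=[(30,0),(30,65)],lid=[(16,0),(20,6),(30,6),(30,10),(9,28),(9,34),(4,37)],big_lid=[(43,6),(43,10),(9,28),(9,34),(4,37)],
 vase=[(25,0),(35,40),(15,85),(20,106)],ring_small=[(30,10),(30,0)],ring_middle=[(36,10),(36,0)],ring_large=[(44,10),(44,0)])
def proj(P,m):
    E=m["extrinsics"];c=P@E[:3,:3].T+E[:3,3];f=200/np.tan(np.radians(m["fov_y"]/2))
    return np.c_[f*c[:,0]/c[:,2]+m["cx"],f*c[:,1]/c[:,2]+m["cy"]]
def back(px,m,z):
    f=200/np.tan(np.radians(m["fov_y"]/2));E=m["extrinsics"]
    d=E[:3,:3].T@np.array([(px[0]-m["cx"])/f,(px[1]-m["cy"])/f,1]);o=-E[:3,:3].T@E[:3,3]
    return (o+d*(z-o[2])/d[2])[:2]
A=np.linspace(0,2*np.pi,48,endpoint=False)
def sil(n,xy,z0,m):
    # union of hulls of consecutive profile sections, 4x supersampled
    im=np.zeros((1600,2560),np.uint8);pr=PROF[n]
    rings=[proj(np.c_[xy[0]+a/1e3*np.cos(A),xy[1]+a/1e3*np.sin(A),np.full(48,z0+h/1e3)],m) for a,h in pr]
    for p,q in zip(rings,rings[1:]):
        cv2.fillConvexPoly(im,cv2.convexHull(np.round(((np.r_[p,q]+.5)*4-.5)).astype(np.int32)),1)
    return im
def fit(n,guess,z0=0,cams=("top","scene")):
    """guess xy; picks the mask nearest; returns xy per camera"""
    out={}
    for c in cams:
        eyes.grab_frame(c);m=eyes.camera_model(c)
        g=proj(np.array([[*guess,z0+PROF[n][-1][1]/2e3]]),m)[0]
        L=[d for d in spotter.cut_out(n,c) if np.hypot(d["point"][1]-g[0],d["point"][0]-g[1])<18]
        if not L: out[c]=None;continue
        k=L[0]["mask"].astype(np.uint8)
        if n.startswith("ring"):
            h=cv2.convexHull(cv2.findNonZero(k));cv2.fillConvexPoly(k,h,1)
        k=cv2.resize(k,None,fx=4,fy=4,interpolation=cv2.INTER_NEAREST)>0
        f=lambda p:-(lambda s:(s&k).sum()/(s|k).sum())(sil(n,p,z0,m)>0)
        b=minimize(f,guess,method="Nelder-Mead",options=dict(initial_simplex=[guess,[guess[0]+.015,guess[1]],[guess[0],guess[1]+.015]],xatol=2e-4,fatol=1e-4))
        out[c]=(np.round(b.x,4).tolist(),round(-b.fun,3))
    return out
def to(x,y,z,yaw=None):
    """shift/turn units in the present tool frame to reach TCP xyz and tool-y axis at world angle yaw"""
    o=telemetry.get_obs();q=o["ee_rot"];Rt=R.from_quat([*q[1:],q[0]])
    d=Rt.inv().apply(np.array([x,y,z])-o["ee_pos"])/.2
    s=f"pos {np.round(d,4).tolist()}"
    if yaw is not None:
        zz=np.array([0,0,-1.]);best=None
        for w in(yaw,yaw+np.pi):
            yy=np.array([np.cos(w),np.sin(w),0]);T=R.from_matrix(np.c_[np.cross(yy,zz),yy,zz])
            v=(Rt.inv()*T).as_rotvec()/(np.pi/4)
            if best is None or np.linalg.norm(v)<np.linalg.norm(best): best=v
        s+=f" rot {np.round(best,4).tolist()}"
    print("t",round(o["time_s"],2),"ee",np.round(o["ee_pos"],4),s)
E
python3 - <<'E'
from h import *
m=eyes.camera_model("top")
G=dict(shaker=(364,250,.07),cruet=(435,252,.04),jar=(288,174,.05),lid=(411,170,.02),big_lid=(351,174,.02),vase=(306,255,.08),ring_small=(183,258,.02),ring_middle=(180,178,.02),ring_large=(182,217,.02))
for n,(u,v,z) in G.items():
    g=back((u,v),m,z); print(n,np.round(g,3),fit(n,g,.01 if n[:4]=="ring" else 0))
im=eyes.grab_frame("top")[140:275,270:460]
cv2.imwrite("pics/crop1.png",cv2.resize(im,None,fx=4,fy=4,interpolation=cv2.INTER_CUBIC))
E
```

```text
shaker [ 0.441 -0.132] {'top': ([0.4395, -0.1341], np.float64(0.847)), 'scene': None}
cruet [ 0.44  -0.303] {'top': ([0.4404, -0.3059], np.float64(0.95)), 'scene': ([0.4362, -0.3084], np.float64(0.948))}
jar [0.611 0.047] {'top': ([0.6128, 0.0488], np.float64(0.934)), 'scene': ([0.6082, 0.0459], np.float64(0.869))}
lid [ 0.634 -0.249] {'top': ([0.6346, -0.2486], np.float64(0.948)), 'scene': ([0.6307, -0.2526], np.float64(0.852))}
big_lid [ 0.619 -0.103] {'top': ([0.6214, -0.1041], np.float64(0.939)), 'scene': ([0.6193, -0.1048], np.float64(0.953))}
vase [ 0.427 -0.001] {'top': ([0.4242, -0.0003], np.float64(0.937)), 'scene': ([0.4202, -0.0021], np.float64(0.928))}
ring_small [0.408 0.286] {'top': ([0.4095, 0.2861], np.float64(0.936)), 'scene': ([0.4056, 0.2861], np.float64(0.959))}
ring_middle [0.596 0.303] {'top': ([0.5973, 0.3045], np.float64(0.79)), 'scene': ([0.5952, 0.3042], np.float64(0.965))}
ring_large [0.504 0.293] {'top': ([0.5032, 0.296], np.float64(0.947)), 'scene': ([0.5009, 0.2967], np.float64(0.964))}
```

View pics/crop1.png

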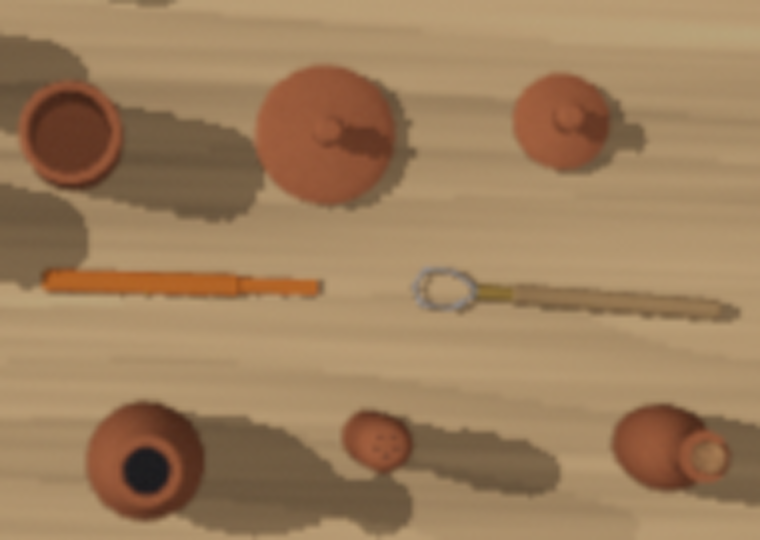

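The crop confirms all of it: jar with an empty mouth at the left, the small lid at upper right with a flange about 0.7 times the big lid's, a pale cork in the cruet and holes in the shaker. Both views agree to about 4 mm, so I use the averages. The cruet is nearest, so it goes first, with the grip across the tray.

```bash
python3 - <<'E'
from h import *
to(.438,-.307,.205,.095-np.pi/2)
E
```

```text
t 2.95 ee [ 0.2678 -0.5647  0.2054] pos [1.3211, -0.7996, 0.0022] rot [-0.0, 0.0001, 0.4428]
```

```bash
python3 -m pendant '{"fingers":[-1,-1,-1,-1,-1,-1],"delta_pos":[[0.17,-0.1,0],[0.34,-0.2,0],[0.5,-0.3,0],[0.66,-0.4,0],[0.66,-0.4,0],[0.66,-0.4,0]],"rot":[[0,0,0.15],[0,0,0.3],[0,0,0.443],[0,0,0.443],[0,0,0.443],[0,0,0.443]]}' 25; python3 - <<'E'
from h import *
to(.438,-.307,.205,.095-np.pi/2);to(.438,-.307,.072)
E
```

```text
time_s: 3.45
ee_pos: [0.3543, -0.4342, 0.2058]
ee_rot: [0.0, 0.999, 0.049, 0.0]
wrist_force: [-0.2, -0.8, 0.5]
opening: 0.0941
finger_force: 0.0
t 3.45 ee [ 0.3543 -0.4342  0.2058] pos [0.4793, -0.5918, 0.0041] rot [0.0001, -0.0007, 0.0047]
t 3.45 ee [ 0.3543 -0.4342  0.2058] pos [0.479, -0.5919, 0.6691]
```

```bash
python3 -m pendant '{"fingers":[-1,-1,-1,-1,-1,-1,-1,-1,-1,-1],"delta_pos":[[0.16,-0.2,0],[0.32,-0.4,0],[0.479,-0.592,0],[0.479,-0.592,0],[0.479,-0.592,0],[0.479,-0.592,0.2],[0.479,-0.592,0.4],[0.479,-0.592,0.55],[0.479,-0.592,0.665],[0.479,-0.592,0.665]],"rot":[[0,0,0.005],[0,0,0.005],[0,0,0.005],[0,0,0.005],[0,0,0.005],[0,0,0.005],[0,0,0.005],[0,0,0.005],[0,0,0.005],[0,0,0.005]]}'; python3 -m pendant '{"fingers":[1,1,1,1,1,1,1,1,1],"delta_pos":[[0,0,0],[0,0,0],[0,0,0],[0,0,0],[0,0,0],[0,0,0],[0,0,0],[0,0,0],[0,0,0]],"rot":[[0,0,0],[0,0,0],[0,0,0],[0,0,0],[0,0,0],[0,0,0],[0,0,0],[0,0,0],[0,0,0]]}' 25
```

```text
time_s: 4.28
ee_pos: [0.4341, -0.3089, 0.0683]
ee_rot: [-0.002, 0.999, 0.045, -0.003]
wrist_force: [-1.5, 1.3, -0.9]
opening: 0.0942
finger_force: 0.0
time_s: 5.03
ee_pos: [0.4369, -0.3089, 0.0725]
ee_rot: [-0.0, 0.999, 0.046, -0.0]
wrist_force: [-0.2, 0.4, -0.5]
opening: 0.037
finger_force: 0.0
```

Still closing, so keep closing, then lift.

```bash
python3 -m pendant '{"fingers":[1,1,1,1,1,1,1,1],"delta_pos":[[0,0,0],[0,0,0],[0,0,0],[0,0,0],[0,0,0],[0,0,0],[0,0,0],[0,0,0]],"rot":[[0,0,0],[0,0,0],[0,0,0],[0,0,0],[0,0,0],[0,0,0],[0,0,0],[0,0,0]]}' 25;  python3 -m pendant '{"fingers":[1,1,1,1,1,1,1,1],"delta_pos":[[0,0,-0.08],[0,0,-0.2],[0,0,-0.35],[0,0,-0.5],[0,0,-0.65],[0,0,-0.75],[0,0,-0.75],[0,0,-0.75]],"rot":[[0,0,0],[0,0,0],[0,0,0],[0,0,0],[0,0,0],[0,0,0],[0,0,0],[0,0,0]]}'; python3 - <<'E'
from h import *
to(.596,.304,.222,.095-np.pi/2)
E
```

```text
time_s: 5.7
ee_pos: [0.4369, -0.3089, 0.0724]
ee_rot: [-0.0, 0.999, 0.045, -0.0]
wrist_force: [-0.0, 0.3, 0.2]
opening: 0.0262
finger_force: 25.0
time_s: 6.37
ee_pos: [0.4371, -0.3091, 0.2229]
ee_rot: [0.0, 0.999, 0.045, 0.001]
wrist_force: [-0.8, -0.1, -2.2]
opening: 0.0268
finger_force: 25.0
t 6.37 ee [ 0.4371 -0.3091  0.2229] pos [1.0693, -2.9809, 0.0029] rot [0.0012, -0.0013, -0.0053]
```

```bash
python3 -m pendant '{"fingers":[1,1,1,1,1,1],"delta_pos":[[0.04,-0.12,0],[0.11,-0.3,0],[0.18,-0.5,0],[0.25,-0.7,0],[0.33,-0.9,0],[0.36,-1.0,0]],"rot":[[0,0,0],[0,0,0],[0,0,0],[0,0,0],[0,0,0],[0,0,0]]}'; python3 -m pendant '{"fingers":[1,1,1,1,1],"delta_pos":[[0.07,-0.2,0],[0.14,-0.4,0],[0.21,-0.6,0],[0.29,-0.8,0],[0.36,-1.0,0]],"rot":[[0,0,0],[0,0,0],[0,0,0],[0,0,0],[0,0,0]]}'; python3 -m pendant '{"fingers":[1,1,1,1,1,1,1,1],"delta_pos":[[0.07,-0.2,0],[0.14,-0.4,0],[0.21,-0.6,0],[0.29,-0.8,0],[0.35,-0.98,0],[0.35,-0.98,0],[0.35,-0.98,0],[0.35,-0.98,0]],"rot":[[0,0,0],[0,0,0],[0,0,0],[0,0,0],[0,0,0],[0,0,0],[0,0,0],[0,0,0]]}'; python3 - <<'E'
from h import *
to(.596,.304,.0835,.095-np.pi/2)
cv2.imwrite("pics/scene1.png",eyes.grab_frame("scene"))
E
```

```text
time_s: 6.87
ee_pos: [0.4906, -0.0987, 0.2211]
ee_rot: [-0.001, 0.999, 0.047, -0.001]
wrist_force: [0.5, 0.2, -1.0]
opening: 0.0265
finger_force: 25.0
time_s: 7.28
ee_pos: [0.5425, 0.1002, 0.221]
ee_rot: [-0.0, 0.999, 0.045, -0.001]
wrist_force: [0.5, -0.7, -2.5]
opening: 0.0265
finger_force: 25.0
time_s: 7.95
ee_pos: [0.5943, 0.2994, 0.2206]
ee_rot: [0.001, 0.999, 0.046, -0.001]
wrist_force: [0.5, -1.4, -2.6]
opening: 0.0262
finger_force: 25.0
t 7.95 ee [0.5943 0.2994 0.2206] pos [0.012, -0.0226, 0.6855] rot [0.0012, 0.0031, -0.0048]
```

View pics/scene1.png

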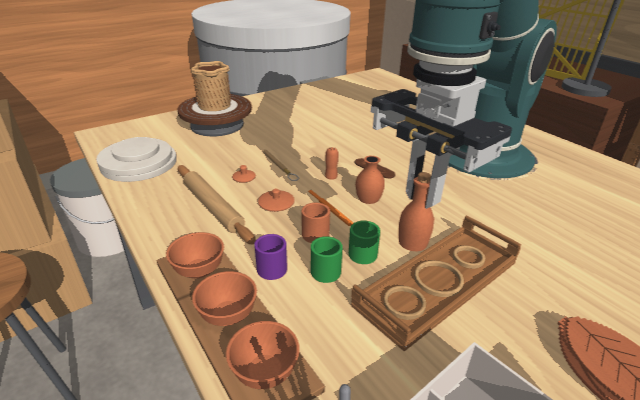

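The cruet hangs upright in the gripper at (416, 215), over the middle ring at (404, 300). Lower, release, rise.

```bash
python3 -m pendant '{"fingers":[1,1,1,1,1,1,1,1,1,1],"delta_pos":[[0.012,-0.022,0.1],[0.012,-0.022,0.25],[0.012,-0.022,0.4],[0.012,-0.022,0.5],[0.012,-0.022,0.57],[0.012,-0.022,0.62],[0.012,-0.022,0.66],[0.012,-0.022,0.687],[0.012,-0.022,0.687],[0.012,-0.022,0.687]],"rot":[[0,0,0],[0,0,0],[0,0,0],[0,0,0],[0,0,0],[0,0,0],[0,0,0],[0,0,0],[0,0,0],[0,0,0]]}';python3 -m pendant '{"fingers":[0.4,0.4,0.4,0.4],"delta_pos":[[0,0,0],[0,0,0],[0,0,0],[0,0,0]],"rot":[[0,0,0],[0,0,0],[0,0,0],[0,0,0]]}'; python3 - <<'E'
from h import *
to(.596,.304,.22)
E
```

```text
time_s: 8.83
ee_pos: [0.5972, 0.3047, 0.0857]
ee_rot: [-0.0, 0.999, 0.045, 0.0]
wrist_force: [-0.4, -0.3, -2.0]
opening: 0.0261
finger_force: 25.0
time_s: 9.17
ee_pos: [0.5971, 0.3047, 0.0856]
ee_rot: [-0.0, 0.999, 0.045, 0.0]
wrist_force: [-0.1, 0.8, 0.5]
opening: 0.028
finger_force: 0.2
t 9.17 ee [0.5971 0.3047 0.0856] pos [-0.0054, 0.0029, -0.6721]
```

```bash
python3 -m pendant '{"fingers":[-1,-1,-1,-1,-1,-1,-1,-1,-1,-1],"delta_pos":[[0,0,0],[0,0,0],[0,0,0],[0,0,0],[0,0,-0.1],[0,0,-0.25],[0,0,-0.4],[0,0,-0.6],[0,0,-0.65],[0,0,-0.65]],"rot":[[0,0,0],[0,0,0],[0,0,0],[0,0,0],[0,0,0],[0,0,0],[0,0,0],[0,0,0],[0,0,0],[0,0,0]]}'; python3 -m pendant '{"fingers":[-1,-1,-1,-1,-1,-1],"delta_pos":[[0,0.2,0],[0,0.4,0],[0,0.6,0],[0,0.8,0],[0,1,0],[0,1,0]],"rot":[[0,0,0],[0,0,0],[0,0,0],[0,0,0],[0,0,0],[0,0,0]]}'; python3 - <<'E'
from h import *
to(.6105,.0475,.03,.095-np.pi/2)
print(fit("cruet",(.596,.304),.01))
E
```

```text
time_s: 10.0
ee_pos: [0.5981, 0.3054, 0.219]
ee_rot: [-0.001, 0.999, 0.045, 0.003]
wrist_force: [0.5, -0.9, -0.0]
opening: 0.0912
finger_force: 0.0
time_s: 10.5
ee_pos: [0.6159, 0.0959, 0.2139]
ee_rot: [0.002, 0.999, 0.041, -0.001]
wrist_force: [-1.0, -0.3, 0.4]
opening: 0.0935
finger_force: 0.0
t 10.5 ee [0.6159 0.0959 0.2139] pos [-0.0453, 0.2356, 0.9206] rot [0.0047, 0.0016, -0.0172]
{'top': ([0.6022, 0.3096], np.float64(0.929)), 'scene': ([0.5996, 0.308], np.float64(0.91))}
```

```bash
python3 - <<'E'
from h import *
to(.6105,.0475,.03,.095-np.pi/2)
E
```

```text
t 10.7 ee [0.6147 0.1064 0.2145] pos [-0.0471, 0.2917, 0.9223] rot [-0.0007, 0.001, -0.004]
```

```bash
python3 -m pendant '{"fingers":[-1,-1,-1,-1,-1,-1,-1,-1,-1,-1],"delta_pos":[[-0.02,0.15,0],[-0.047,0.292,0],[-0.047,0.292,0],[-0.047,0.292,0.2],[-0.047,0.292,0.4],[-0.047,0.292,0.6],[-0.047,0.292,0.78],[-0.047,0.292,0.88],[-0.047,0.292,0.92],[-0.047,0.292,0.92]],"rot":[[0,0,0],[0,0,0],[0,0,0],[0,0,0],[0,0,0],[0,0,0],[0,0,0],[0,0,0],[0,0,0],[0,0,0]]}'; python3 -m pendant '{"fingers":[1,1,1,1,1,1,1,1,1,1],"delta_pos":[[0,0,0],[0,0,0],[0,0,0],[0,0,0],[0,0,0],[0,0,0],[0,0,0],[0,0,0],[0,0,0],[0,0,0]],"rot":[[0,0,0],[0,0,0],[0,0,0],[0,0,0],[0,0,0],[0,0,0],[0,0,0],[0,0,0],[0,0,0],[0,0,0]]}' 25;  python3 -m pendant '{"fingers":[1,1,1,1,1,1,1,1],"delta_pos":[[0,0,-0.08],[0,0,-0.2],[0,0,-0.35],[0,0,-0.5],[0,0,-0.65],[0,0,-0.75],[0,0,-0.75],[0,0,-0.75]],"rot":[[0,0,0],[0,0,0],[0,0,0],[0,0,0],[0,0,0],[0,0,0],[0,0,0],[0,0,0]]}'; python3 - <<'E'
from h import *
to(.502,.296,.18,.095-np.pi/2)
E
```

```text
time_s: 11.53
ee_pos: [0.6099, 0.0477, 0.0293]
ee_rot: [-0.0, 0.999, 0.046, -0.001]
wrist_force: [-0.0, -0.6, -0.4]
opening: 0.0939
finger_force: 0.0
time_s: 12.37
ee_pos: [0.6114, 0.0463, 0.0318]
ee_rot: [-0.0, 0.999, 0.045, 0.0]
wrist_force: [-2.3, 0.4, 7.4]
opening: 0.0608
finger_force: 25.0
time_s: 13.03
ee_pos: [0.6112, 0.0462, 0.1817]
ee_rot: [0.0, 0.999, 0.045, 0.001]
wrist_force: [-0.5, 0.7, -2.4]
opening: 0.0603
finger_force: 25.0
t 13.03 ee [0.6112 0.0462 0.1817] pos [-0.4307, -1.2932, 0.0075] rot [0.0002, -0.0018, -0.0055]
```

```bash
python3 -m pendant '{"fingers":[1,1,1,1,1,1],"delta_pos":[[-0.04,-0.1,0],[-0.09,-0.28,0],[-0.16,-0.46,0],[-0.22,-0.65,0],[-0.28,-0.84,0],[-0.32,-0.95,0]],"rot":[[0,0,0],[0,0,0],[0,0,0],[0,0,0],[0,0,0],[0,0,0]]}';python3 -m pendant '{"fingers":[1,1,1,1,1,1],"delta_pos":[[-0.05,-0.15,0],[-0.09,-0.27,0],[-0.11,-0.34,0],[-0.11,-0.34,0],[-0.11,-0.34,0],[-0.11,-0.34,0]],"rot":[[0,0,0],[0,0,0],[0,0,0],[0,0,0],[0,0,0],[0,0,0]]}'; python3 - <<'E'
from h import *
to(.502,.296,.043,.095-np.pi/2)
E
```

```text
time_s: 13.53
ee_pos: [0.5271, 0.2336, 0.1796]
ee_rot: [-0.0, 0.999, 0.047, -0.001]
wrist_force: [0.2, 0.2, -2.1]
opening: 0.0605
finger_force: 25.0
time_s: 14.03
ee_pos: [0.5019, 0.2944, 0.1799]
ee_rot: [0.0, 0.999, 0.045, -0.001]
wrist_force: [-0.1, 0.1, -2.0]
opening: 0.0609
finger_force: 25.0
t 14.03 ee [0.5019 0.2944 0.1799] pos [0.0024, -0.0086, 0.6847] rot [0.0011, 0.0019, -0.0061]
```

```bash
python3 -m pendant '{"fingers":[1,1,1,1,1,1,1,1,1,1],"delta_pos":[[0,-0.008,0.1],[0,-0.008,0.25],[0,-0.008,0.4],[0,-0.008,0.5],[0,-0.008,0.57],[0,-0.008,0.62],[0,-0.008,0.66],[0,-0.008,0.684],[0,-0.008,0.684],[0,-0.008,0.684]],"rot":[[0,0,0],[0,0,0],[0,0,0],[0,0,0],[0,0,0],[0,0,0],[0,0,0],[0,0,0],[0,0,0],[0,0,0]]}';python3 -m pendant '{"fingers":[-0.6,-0.6,-0.6,-0.6,-0.6,-0.6,-0.6],"delta_pos":[[0,0,0],[0,0,0],[0,0,0],[0,0,0],[0,0,0],[0,0,0],[0,0,0]],"rot":[[0,0,0],[0,0,0],[0,0,0],[0,0,0],[0,0,0],[0,0,0],[0,0,0]]}';python3 -m pendant '{"fingers":[-0.6,-0.6,-0.6,-0.6,-0.6,-0.6,-0.6],"delta_pos":[[0,0,-0.1],[0,0,-0.25],[0,0,-0.45],[0,0,-0.6],[0,0,-0.8],[0,0,-0.85],[0,0,-0.85]],"rot":[[0,0,0],[0,0,0],[0,0,0],[0,0,0],[0,0,0],[0,0,0],[0,0,0]]}'; python3 - <<'E'
from h import *
to(.633,-.2505,.21,.095-np.pi/2);to(.438,-.135,.21)
E
```

```text
time_s: 14.87
ee_pos: [0.5021, 0.2971, 0.0447]
ee_rot: [-0.0, 0.999, 0.045, 0.0]
wrist_force: [0.0, 0.4, -2.0]
opening: 0.0605
finger_force: 25.0
time_s: 15.45
ee_pos: [0.5018, 0.2971, 0.0443]
ee_rot: [-0.0, 0.999, 0.045, 0.0]
wrist_force: [-0.6, 0.8, 0.4]
opening: 0.0753
finger_force: 0.0
time_s: 16.03
ee_pos: [0.503, 0.2979, 0.2177]
ee_rot: [-0.001, 0.999, 0.045, 0.002]
wrist_force: [-0.8, 0.0, -1.2]
opening: 0.075
finger_force: 0.0
t 16.03 ee [0.503  0.2979 0.2177] pos [0.3987, 2.7897, 0.0349] rot [-0.0025, -0.0063, -0.0054]
t 16.03 ee [0.503  0.2979 0.2177] pos [-0.5199, 2.1262, 0.0317]
```

Shaker next: move over it (fingers clear of the 106 mm vase), then look from above.

```bash
python3 -m pendant '{"fingers":[-1,-1,-1,-1,-1,-1],"delta_pos":[[-0.05,0.2,0],[-0.1,0.4,0],[-0.15,0.6,0],[-0.2,0.8,0],[-0.24,1,0],[-0.24,1,0]],"rot":[[0,0,0],[0,0,0],[0,0,0],[0,0,0],[0,0,0],[0,0,0]]}'; python3 -m pendant '{"fingers":[-1,-1,-1,-1,-1,-1,-1],"delta_pos":[[-0.05,0.2,0],[-0.1,0.4,0],[-0.15,0.6,0],[-0.2,0.8,0],[-0.24,1,0],[-0.24,1,0],[-0.24,1,0]],"rot":[[0,0,0],[0,0,0],[0,0,0],[0,0,0],[0,0,0],[0,0,0],[0,0,0]]}'; python3 - <<'E'
from h import *
print(fit("shaker",(.4395,-.1341),0,("scene",)))
print(fit("jar",(.502,.296),.01), fit("cruet",(.601,.308),.01))
to(.438,-.135,.041,.095-np.pi/2)
im=eyes.grab_frame("scene")[110:350,300:540]
cv2.imwrite("pics/crop2.png",cv2.resize(im,None,fx=2.5,fy=2.5,interpolation=cv2.INTER_CUBIC))
E
```

```text
time_s: 16.53
ee_pos: [0.4711, 0.086, 0.2132]
ee_rot: [0.001, 0.999, 0.042, -0.001]
wrist_force: [1.3, -0.6, 1.0]
opening: 0.0942
finger_force: 0.0
time_s: 17.12
ee_pos: [0.4417, -0.1118, 0.2134]
ee_rot: [-0.0, 0.999, 0.044, -0.001]
wrist_force: [-0.4, 0.1, 0.1]
opening: 0.0941
finger_force: 0.0
{'scene': ([0.4346, -0.1381], np.float64(0.933))}
{'top': ([0.5029, 0.2991], np.float64(0.93)), 'scene': ([0.4989, 0.2978], np.float64(0.955))} {'top': ([0.6022, 0.3096], np.float64(0.952)), 'scene': ([0.5981, 0.3073], np.float64(0.87))}
t 17.62 ee [ 0.4426 -0.1097  0.2142] pos [-0.0342, 0.1241, 0.8661] rot [-0.0001, 0.0, -0.0043]
```

View pics/crop2.png

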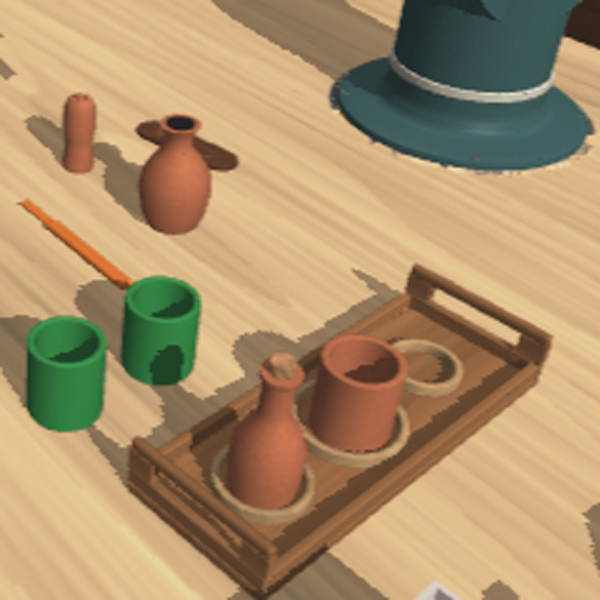

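The crop shows the cruet and jar standing upright inside their rings (crop (265, 450) and (358, 395)). Now grasp the shaker at (0.437, -0.136).

```bash
python3 -m pendant '{"fingers":[-1,-1,-1,-1,-1,-1,-1,-1,-1,-1],"delta_pos":[[-0.02,0.06,0],[-0.04,0.129,0],[-0.04,0.129,0.05],[-0.04,0.129,0.2],[-0.04,0.129,0.4],[-0.04,0.129,0.6],[-0.04,0.129,0.75],[-0.04,0.129,0.84],[-0.04,0.129,0.87],[-0.04,0.129,0.87]],"rot":[[0,0,0],[0,0,0],[0,0,0],[0,0,0],[0,0,0],[0,0,0],[0,0,0],[0,0,0],[0,0,0],[0,0,0]]}'; python3 -m pendant '{"fingers":[1,1,1,1,1,1,1,1,1,1],"delta_pos":[[0,0,0],[0,0,0],[0,0,0],[0,0,0],[0,0,0],[0,0,0],[0,0,0],[0,0,0],[0,0,0],[0,0,0]],"rot":[[0,0,0],[0,0,0],[0,0,0],[0,0,0],[0,0,0],[0,0,0],[0,0,0],[0,0,0],[0,0,0],[0,0,0]]}' 25; python3 -m pendant '{"fingers":[1,1,1,1,1],"delta_pos":[[0,0,0],[0,0,0],[0,0,0],[0,0,0],[0,0,0]],"rot":[[0,0,0],[0,0,0],[0,0,0],[0,0,0],[0,0,0]]}';  python3 -m pendant '{"fingers":[1,1,1,1,1,1,1,1],"delta_pos":[[0,0,-0.08],[0,0,-0.2],[0,0,-0.35],[0,0,-0.5],[0,0,-0.65],[0,0,-0.8],[0,0,-0.85],[0,0,-0.85]],"rot":[[0,0,0],[0,0,0],[0,0,0],[0,0,0],[0,0,0],[0,0,0],[0,0,0],[0,0,0]]}'; python3 - <<'E'
from h import *
to(.4075,.287,.21,.095-np.pi/2)
E
```

```text
time_s: 18.5
ee_pos: [0.4361, -0.1357, 0.039]
ee_rot: [-0.001, 0.999, 0.046, -0.001]
wrist_force: [0.1, -0.5, -0.0]
opening: 0.0939
finger_force: 0.0
time_s: 19.33
ee_pos: [0.4368, -0.1364, 0.0402]
ee_rot: [-0.0, 0.999, 0.045, -0.0]
wrist_force: [-0.4, 0.0, 0.1]
opening: 0.0331
finger_force: 25.0
time_s: 19.75
ee_pos: [0.4368, -0.1364, 0.0402]
ee_rot: [-0.0, 0.999, 0.045, -0.0]
wrist_force: [-0.4, 0.3, 0.4]
opening: 0.0335
finger_force: 25.0
time_s: 20.42
ee_pos: [0.4379, -0.1368, 0.2125]
ee_rot: [0.001, 0.999, 0.045, 0.002]
wrist_force: [0.5, -0.5, -1.2]
opening: 0.0333
finger_force: 25.0
t 20.42 ee [ 0.4379 -0.1368  0.2125] pos [0.0405, -2.1239, 0.0092] rot [0.0021, -0.0047, -0.0053]
```

```bash
python3 -m pendant '{"fingers":[1,1,1,1,1,1],"delta_pos":[[0,-0.12,0],[0,-0.3,0],[0.01,-0.5,0],[0.01,-0.7,0],[0.02,-0.88,0],[0.02,-1,0]],"rot":[[0,0,0],[0,0,0],[0,0,0],[0,0,0],[0,0,0],[0,0,0]]}'; python3 -m pendant '{"fingers":[1,1,1,1,1,1,1,1],"delta_pos":[[0,-0.15,0],[0,-0.35,0],[0.01,-0.55,0],[0.01,-0.75,0],[0.02,-0.93,0],[0.02,-1,0],[0.02,-1,0],[0.02,-1,0]],"rot":[[0,0,0],[0,0,0],[0,0,0],[0,0,0],[0,0,0],[0,0,0],[0,0,0],[0,0,0]]}'; python3 - <<'E'
from h import *
eyes.grab_frame("top")
to(.4075,.287,.051,.095-np.pi/2)
E
```

```text
time_s: 20.92
ee_pos: [0.4216, 0.0662, 0.2091]
ee_rot: [-0.0, 0.999, 0.047, -0.001]
wrist_force: [-0.1, 0.5, -0.7]
opening: 0.0333
finger_force: 25.0
time_s: 21.58
ee_pos: [0.4077, 0.2628, 0.2088]
ee_rot: [0.0, 0.999, 0.046, -0.001]
wrist_force: [0.3, 0.0, -1.2]
opening: 0.0333
finger_force: 25.0
t 21.63 ee [0.4081 0.2619 0.209 ] pos [0.01, -0.1254, 0.7901] rot [0.0007, 0.0025, -0.0051]
```

```bash
python3 -m pendant '{"fingers":[1,1,1,1,1,1,1,1,1,1],"delta_pos":[[0.005,-0.08,0],[0.01,-0.125,0.05],[0.01,-0.125,0.25],[0.01,-0.125,0.42],[0.01,-0.125,0.56],[0.01,-0.125,0.66],[0.01,-0.125,0.73],[0.01,-0.125,0.77],[0.01,-0.125,0.79],[0.01,-0.125,0.79]],"rot":[[0,0,0],[0,0,0],[0,0,0],[0,0,0],[0,0,0],[0,0,0],[0,0,0],[0,0,0],[0,0,0],[0,0,0]]}';python3 -m pendant '{"fingers":[0,0,0,0,0,0,0],"delta_pos":[[0,0,0],[0,0,0],[0,0,0],[0,0,0],[0,0,0],[0,0,0],[0,0,0]],"rot":[[0,0,0],[0,0,0],[0,0,0],[0,0,0],[0,0,0],[0,0,0],[0,0,0]]}';python3 -m pendant '{"fingers":[0,0,0,0,0,0,0],"delta_pos":[[0,0,-0.1],[0,0,-0.25],[0,0,-0.45],[0,0,-0.6],[0,0,-0.75],[0,0,-0.75],[0,0,-0.75]],"rot":[[0,0,0],[0,0,0],[0,0,0],[0,0,0],[0,0,0],[0,0,0],[0,0,0]]}'; python3 - <<'E'
from h import *
to(.633,-.2505,.2,.095-np.pi/2)
E
```

```text
time_s: 22.47
ee_pos: [0.4082, 0.287, 0.0519]
ee_rot: [0.0, 0.999, 0.045, -0.0]
wrist_force: [-0.9, -0.9, -0.4]
opening: 0.0333
finger_force: 25.0
time_s: 23.05
ee_pos: [0.4082, 0.2878, 0.0524]
ee_rot: [-0.0, 0.999, 0.045, 0.0]
wrist_force: [-0.3, -0.5, 0.4]
opening: 0.0468
finger_force: 0.0
time_s: 23.63
ee_pos: [0.4089, 0.288, 0.2036]
ee_rot: [-0.001, 0.999, 0.045, 0.001]
wrist_force: [-0.0, 0.0, -0.4]
opening: 0.047
finger_force: 0.0
t 23.63 ee [0.4089 0.288  0.2036] pos [0.8723, 2.783, 0.0178] rot [-0.0012, -0.0036, -0.0056]
```

Now the lid; the fingers at half opening (47 mm) suit the 18 mm knob.

```bash
python3 -m pendant '{"fingers":[0,0,0,0,0,0],"delta_pos":[[0.05,0.15,0],[0.11,0.35,0],[0.17,0.55,0],[0.23,0.75,0],[0.29,0.93,0],[0.29,0.93,0]],"rot":[[0,0,0],[0,0,0],[0,0,0],[0,0,0],[0,0,0],[0,0,0]]}'; python3 -m pendant '{"fingers":[0,0,0,0,0,0],"delta_pos":[[0.05,0.15,0],[0.11,0.35,0],[0.17,0.55,0],[0.23,0.75,0],[0.29,0.93,0],[0.29,0.93,0]],"rot":[[0,0,0],[0,0,0],[0,0,0],[0,0,0],[0,0,0],[0,0,0]]}';python3 -m pendant '{"fingers":[0,0,0,0,0,0,0,0],"delta_pos":[[0.05,0.15,0],[0.11,0.35,0],[0.17,0.55,0],[0.23,0.75,0],[0.29,0.92,0],[0.29,0.92,0],[0.29,0.92,0],[0.29,0.92,0]],"rot":[[0,0,0],[0,0,0],[0,0,0],[0,0,0],[0,0,0],[0,0,0],[0,0,0],[0,0,0]]}'; python3 - <<'E'
from h import *
print(fit("lid",(.633,-.2505),0,("scene",)),fit("shaker",(.408,.287),.01),fit("jar",(.502,.297),.01))
to(.633,-.2505,.021,.095-np.pi/2)
E
```

```text
time_s: 24.13
ee_pos: [0.4845, 0.1005, 0.2008]
ee_rot: [0.001, 0.999, 0.041, -0.001]
wrist_force: [0.8, -1.3, -0.7]
opening: 0.0472
finger_force: 0.0
time_s: 24.63
ee_pos: [0.5583, -0.0798, 0.2003]
ee_rot: [0.001, 0.999, 0.041, -0.001]
wrist_force: [-0.1, -0.2, -0.5]
opening: 0.047
finger_force: 0.0
time_s: 25.3
ee_pos: [0.6316, -0.2492, 0.2007]
ee_rot: [-0.001, 0.999, 0.046, -0.001]
wrist_force: [0.9, 0.8, 0.4]
opening: 0.0472
finger_force: 0.0
{'scene': ([0.6313, -0.2513], np.float64(0.902))} {'top': ([0.4118, 0.2883], np.float64(0.916)), 'scene': ([0.4041, 0.286], np.float64(0.933))} {'top': None, 'scene': ([0.4993, 0.297], np.float64(0.946))}
t 25.8 ee [ 0.632  -0.25    0.2023] pos [0.0049, 0.0027, 0.9066] rot [0.0001, -0.0, -0.005]
```

```bash
python3 -m pendant '{"fingers":[0,0,0,0,0,0,0,0,0,0],"delta_pos":[[0,0,0.1],[0,0,0.25],[0,0,0.45],[0,0,0.6],[0,0,0.72],[0,0,0.8],[0,0,0.86],[0,0,0.9],[0,0,0.9],[0,0,0.9]],"rot":[[0,0,0],[0,0,0],[0,0,0],[0,0,0],[0,0,0],[0,0,0],[0,0,0],[0,0,0],[0,0,0],[0,0,0]]}'; python3 -m pendant '{"fingers":[1,1,1,1,1,1,1,1,1,1],"delta_pos":[[0,0,0],[0,0,0],[0,0,0],[0,0,0],[0,0,0],[0,0,0],[0,0,0],[0,0,0],[0,0,0],[0,0,0]],"rot":[[0,0,0],[0,0,0],[0,0,0],[0,0,0],[0,0,0],[0,0,0],[0,0,0],[0,0,0],[0,0,0],[0,0,0]]}' 20; python3 - <<'E'
from h import *
cv2.imwrite("pics/crop3.png",cv2.resize(eyes.grab_frame("scene")[110:230,180:320],None,fx=4,fy=4,interpolation=cv2.INTER_CUBIC))
E
```

```text
time_s: 26.63
ee_pos: [0.6323, -0.2502, 0.0228]
ee_rot: [0.0, 0.999, 0.045, 0.0]
wrist_force: [-0.1, 0.7, -0.9]
opening: 0.0472
finger_force: 0.0
time_s: 27.47
ee_pos: [0.6321, -0.2502, 0.0225]
ee_rot: [0.0, 0.999, 0.045, 0.0]
wrist_force: [-0.4, 0.0, 4.5]
opening: 0.0168
finger_force: 20.0
```

View pics/crop3.png

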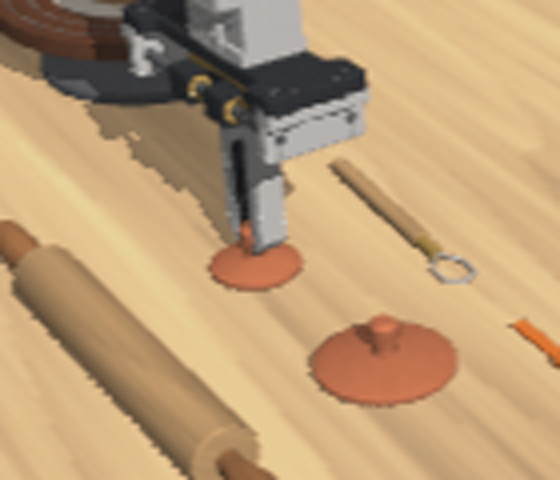

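The crop shows the small lid with its knob between the fingers (245, 230), with the big lid untouched. Lift and carry.

```bash
python3 -m pendant '{"fingers":[1,1,1,1,1,1,1,1,1],"delta_pos":[[0,0,-0.05],[0,0,-0.12],[0,0,-0.25],[0,0,-0.4],[0,0,-0.55],[0,0,-0.7],[0,0,-0.8],[0,0,-0.8],[0,0,-0.8]],"rot":[[0,0,0],[0,0,0],[0,0,0],[0,0,0],[0,0,0],[0,0,0],[0,0,0],[0,0,0],[0,0,0]]}'; python3 - <<'E'
from h import *
to(.501,.298,.18,.095-np.pi/2)
print(fit("lid",(.632,-.2502),.16))
cv2.imwrite("pics/crop4.png",cv2.resize(eyes.grab_frame("scene")[30:190,170:370],None,fx=3,fy=3,interpolation=cv2.INTER_CUBIC))
E
```

```text
time_s: 28.27
ee_pos: [0.6325, -0.2504, 0.1844]
ee_rot: [0.001, 0.999, 0.045, 0.001]
wrist_force: [-0.2, 0.5, -0.7]
opening: 0.0166
finger_force: 20.0
t 28.27 ee [ 0.6325 -0.2504  0.1844] pos [-0.406, -2.7902, 0.0176] rot [0.0016, -0.0031, -0.0053]
{'top': ([0.632, -0.2502], np.float64(0.068)), 'scene': ([0.632, -0.249], np.float64(0.791))}
```

View pics/crop4.png

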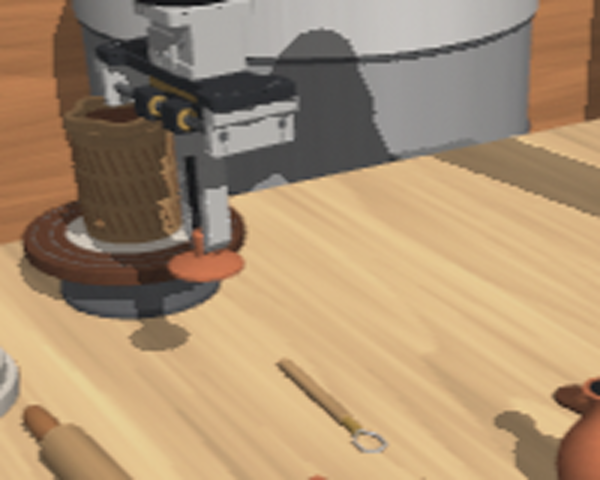

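Lid is held level at (205, 263). Carry it to the jar at (0.5015, 0.2975).

```bash
python3 -m pendant '{"fingers":[1,1,1,1,1,1,1],"delta_pos":[[-0.02,-0.1,0],[-0.04,-0.25,0],[-0.06,-0.43,0],[-0.09,-0.61,0],[-0.11,-0.79,0],[-0.13,-0.93,0],[-0.13,-0.93,0]],"rot":[[0,0,0],[0,0,0],[0,0,0],[0,0,0],[0,0,0],[0,0,0],[0,0,0]]}'; python3 -m pendant '{"fingers":[1,1,1,1,1,1,1],"delta_pos":[[-0.02,-0.1,0],[-0.04,-0.25,0],[-0.06,-0.43,0],[-0.09,-0.61,0],[-0.11,-0.79,0],[-0.13,-0.93,0],[-0.13,-0.93,0]],"rot":[[0,0,0],[0,0,0],[0,0,0],[0,0,0],[0,0,0],[0,0,0],[0,0,0]]}'; python3 -m pendant '{"fingers":[1,1,1,1,1,1,1,1,1],"delta_pos":[[-0.02,-0.1,0],[-0.04,-0.25,0],[-0.06,-0.43,0],[-0.09,-0.61,0],[-0.11,-0.79,0],[-0.13,-0.88,0],[-0.13,-0.92,0],[-0.13,-0.92,0],[-0.13,-0.92,0]],"rot":[[0,0,0],[0,0,0],[0,0,0],[0,0,0],[0,0,0],[0,0,0],[0,0,0],[0,0,0],[0,0,0]]}'; python3 - <<'E'
from h import *
eyes.grab_frame("scene"); eyes.grab_frame("scene")
to(.5015,.2975,.093,.095-np.pi/2)
print(fit("lid",(.501,.295),.158,("scene",)),fit("jar",(.502,.297),.01,("scene",)))
E
```

```text
time_s: 29.1
ee_pos: [0.5881, -0.0607, 0.1821]
ee_rot: [-0.001, 0.999, 0.049, -0.0]
wrist_force: [0.5, 0.4, -1.2]
opening: 0.0169
finger_force: 20.0
time_s: 29.68
ee_pos: [0.5447, 0.1216, 0.1821]
ee_rot: [-0.001, 0.999, 0.049, -0.0]
wrist_force: [-0.2, 0.9, -1.0]
opening: 0.0168
finger_force: 20.0
time_s: 30.43
ee_pos: [0.5043, 0.2952, 0.1818]
ee_rot: [0.0, 0.999, 0.045, -0.0]
wrist_force: [1.4, 0.2, -0.1]
opening: 0.0169
finger_force: 20.0
t 30.53 ee [0.5046 0.2945 0.182 ] pos [-0.014, -0.0166, 0.4449] rot [0.001, 0.0004, -0.008]
{'scene': ([0.5052, 0.2945], np.float64(0.902))} {'scene': ([0.4999, 0.2974], np.float64(0.933))}
```

```bash
python3 -m pendant '{"fingers":[1,1,1,1,1,1,1,1,1,1],"delta_pos":[[-0.018,-0.017,0],[-0.018,-0.017,0.1],[-0.018,-0.017,0.2],[-0.018,-0.017,0.28],[-0.018,-0.017,0.34],[-0.018,-0.017,0.38],[-0.018,-0.017,0.41],[-0.018,-0.017,0.43],[-0.018,-0.017,0.445],[-0.018,-0.017,0.45]],"rot":[[0,0,0],[0,0,0],[0,0,0],[0,0,0],[0,0,0],[0,0,0],[0,0,0],[0,0,0],[0,0,0],[0,0,0]]}';python3 -m pendant '{"fingers":[1,1,1],"delta_pos":[[0,0,0],[0,0,0],[0,0,0]],"rot":[[0,0,0],[0,0,0],[0,0,0]]}'; python3 - <<'E'
from h import *
cv2.imwrite("pics/crop5.png",cv2.resize(eyes.grab_frame("scene")[180:340,350:530],None,fx=3.5,fy=3.5,interpolation=cv2.INTER_CUBIC))
E
```

```text
time_s: 31.57
ee_pos: [0.5, 0.2996, 0.0923]
ee_rot: [-0.0, 0.999, 0.045, 0.0]
wrist_force: [-0.0, 0.2, -0.4]
opening: 0.0172
finger_force: 20.0
time_s: 31.82
ee_pos: [0.5001, 0.2996, 0.0927]
ee_rot: [-0.0, 0.999, 0.045, 0.0]
wrist_force: [-0.5, -0.3, -0.4]
opening: 0.017
finger_force: 20.0
```

View pics/crop5.png

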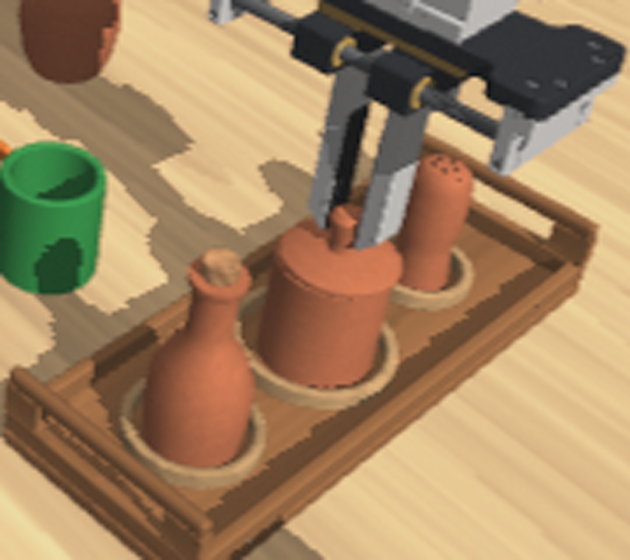

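The lid sits on the jar at (340, 255), flange flush with the rim; shaker and cruet are in their rings. Release and rise.

```bash
python3 -m pendant '{"fingers":[0.2,0.2,0.2,0.2,0.2,0.2,0.2],"delta_pos":[[0,0,0],[0,0,0],[0,0,0],[0,0,0],[0,0,0],[0,0,0],[0,0,0]],"rot":[[0,0,0],[0,0,0],[0,0,0],[0,0,0],[0,0,0],[0,0,0],[0,0,0]]}';python3 -m pendant '{"fingers":[0.2,0.2,0.2,0.2,0.2,0.2,0.2,0.2],"delta_pos":[[0,0,-0.05],[0,0,-0.15],[0,0,-0.3],[0,0,-0.5],[0,0,-0.7],[0,0,-0.8],[0,0,-0.8],[0,0,-0.8]],"rot":[[0,0,0],[0,0,0],[0,0,0],[0,0,0],[0,0,0],[0,0,0],[0,0,0],[0,0,0]]}';python3 -m pendant '{"fingers":[0,0,0,0,0,0,0,0],"delta_pos":[[0,0.2,0],[0,0.4,0],[0,0.6,0],[0,0.8,0],[0,1,0],[0,1,0],[0,1,0],[0,1,0]],"rot":[[0,0,0],[0,0,0],[0,0,0],[0,0,0],[0,0,0],[0,0,0],[0,0,0],[0,0,0]]}'; python3 - <<'E'
from h import *
for n,g,z in(("lid",(.501,.298),.069),("jar",(.501,.298),.01),("cruet",(.6,.308),.01),("shaker",(.408,.287),.01),("ring_small",(.4075,.286),.01),("vase",(.422,-.001),0),("big_lid",(.6205,-.1045),0)): print(n,fit(n,g,z))
a=eyes.grab_frame("scene")[180:340,350:530];b=eyes.grab_frame("top")[140:300,140:230]
cv2.imwrite("pics/crop6.png",cv2.resize(np.hstack([a,b]),None,fx=2.9,fy=2.9,interpolation=cv2.INTER_CUBIC))
E
```

```text
time_s: 32.45
ee_pos: [0.4999, 0.2995, 0.0923]
ee_rot: [-0.0, 0.999, 0.045, -0.0]
wrist_force: [0.4, 0.2, 0.3]
opening: 0.0376
finger_force: 0.0
time_s: 33.12
ee_pos: [0.5002, 0.2997, 0.254]
ee_rot: [-0.0, 0.999, 0.045, 0.001]
wrist_force: [0.2, 0.1, -0.2]
opening: 0.0374
finger_force: 0.0
time_s: 33.78
ee_pos: [0.5176, 0.1007, 0.2517]
ee_rot: [-0.0, 0.999, 0.046, -0.001]
wrist_force: [-0.3, 0.0, 0.9]
opening: 0.047
finger_force: 0.0
lid {'top': None, 'scene': ([0.4991, 0.2996], np.float64(0.895))}
jar {'top': None, 'scene': ([0.5012, 0.2977], np.float64(0.569))}
cruet {'top': ([0.6128, 0.2994], np.float64(0.011)), 'scene': ([0.5994, 0.308], np.float64(0.926))}
shaker {'top': None, 'scene': ([0.4038, 0.2863], np.float64(0.901))}
ring_small {'top': None, 'scene': ([0.4054, 0.2886], np.float64(0.758))}
vase {'top': ([0.4233, -0.0005], np.float64(0.951)), 'scene': ([0.4188, -0.0029], np.float64(0.909))}
big_lid {'top': ([0.6218, -0.1033], np.float64(0.953)), 'scene': ([0.6179, -0.1061], np.float64(0.954))}
```

View pics/crop6.png

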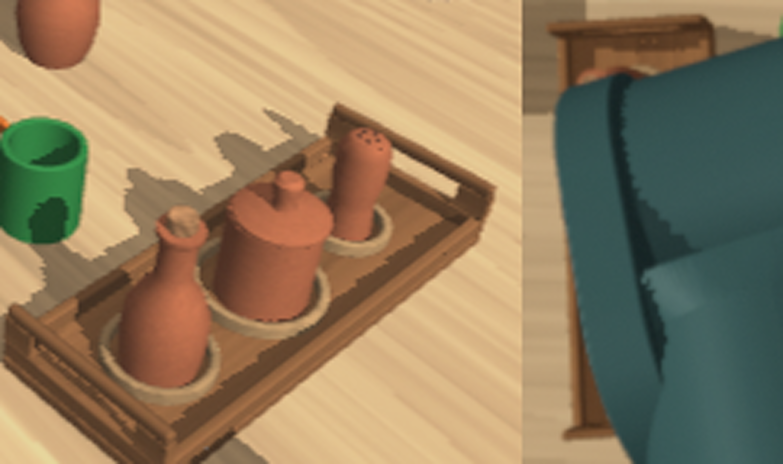

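The set is in place in the scene view, but the arm blocks the top view. I'll move further aside for one cross-check before handing in.

```bash
python3 -m pendant '{"fingers":[0,0,0,0,0,0,0,0],"delta_pos":[[0,0.2,0],[0,0.4,0],[0,0.6,0],[0,0.8,0],[0,1,0],[0,1,0],[0,1,0],[0,1,0]],"rot":[[0,0,0],[0,0,0],[0,0,0],[0,0,0],[0,0,0],[0,0,0],[0,0,0],[0,0,0]]}'; python3 - <<'E'
from h import *
for z in(.067,.069,.072,.075): print(z,fit("lid",(.5,.299),z))
for n,g in(("jar",(.501,.298)),("cruet",(.6,.308)),("shaker",(.408,.287))): print(n,fit(n,g,.01))
E
```

```text
time_s: 35.95
ee_pos: [0.5363, -0.0983, 0.2522]
ee_rot: [-0.0, 0.999, 0.046, -0.0]
wrist_force: [-0.3, 0.9, -0.3]
opening: 0.047
finger_force: 0.0
0.067 {'top': ([0.5034, 0.3013], np.float64(0.954)), 'scene': ([0.4984, 0.2993], np.float64(0.953))}
0.069 {'top': ([0.5041, 0.3], np.float64(0.892)), 'scene': ([0.4995, 0.3006], np.float64(0.956))}
0.072 {'top': ([0.5029, 0.3008], np.float64(0.945)), 'scene': ([0.503, 0.3025], np.float64(0.898))}
0.075 {'top': ([0.5028, 0.2982], np.float64(0.911)), 'scene': ([0.5068, 0.305], np.float64(0.941))}
jar {'top': ([0.5032, 0.2695], np.float64(0.243)), 'scene': ([0.4999, 0.2975], np.float64(0.558))}
cruet {'top': ([0.6031, 0.31], np.float64(0.935)), 'scene': None}
shaker {'top': ([0.4115, 0.2891], np.float64(0.943)), 'scene': ([0.4048, 0.2866], np.float64(0.901))}
```

Both views put the lid within 3 mm of the jar's centre at seated height, and each pot stands inside its ring.

```bash
python3 -c "
from bench import r
print(r.finish_job())"
```

```text
the job is handed in; nothing more can be done
None
```

I handed the job in at about 37 s on the robot's clock; the judge's result was not shown. By the last camera checks, the shaker, cruet and jar stand upright in their rings, the small lid is seated in the jar, and the vase and big lid have not moved.

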